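Shut and bar the site toolbox

TASK

Shut the steel toolbox and bar it: fold the plain lid leaf fully down first, then the leaf with the notched yellow-edged lip over it, so that the four steel eyes stand in one line. Then slide the red-handled locking rod through all four eyes, from either end, until the shoulder of its handle meets the first eye, let go of it, and leave everything else on the bench and in the box where it is.

Things in the scene. Friction and masses are not known exactly. Their poses are not given: they have to be found in the camera images.
- toolbox: Dark green steel toolbox, heavy, does not move; 170 (x) x 360 (y) x 125 mm high without lid, open on top. Origin: centre of its underside; x across it (away from the robot at yaw 0), y along it, z up. Two lid leaves of 3 mm sheet, 360 mm long, hinged on its long top edges. Shut, their top lies at z = 128 to 133 mm and only the four eyes rise above it, to 165 mm.
- leaf_plain (a joint): Hinge of the plain leaf (on the toolbox's -x side, near the robot), rad: 0 = shut and level, positive = swung up, 1.57 upright, stop at 1.9. It reaches 84 mm from its hinge; on its outer (top) face stand two eyes, centred 69 mm from the hinge. Stiff: it stays where it is left and must be pushed all the way down, with about 4 to 8 N at mid-leaf.
- leaf_lipped (a joint): Hinge of the lipped leaf (+x side, far from the robot), same sense and stop. With its lip it reaches 118 mm; the lip, raised 4 mm, yellow-edged, lies over the plain leaf and has two open notches for that leaf's eyes; its own two eyes are 101 mm from the hinge. If it is down first the plain leaf stops on its lip. Stiff: stays where left, about 4 to 8 N at mid-leaf.
- hinge_plain (a point): Middle of the plain leaf's hinge line (the line runs along the toolbox's y).
- hinge_lipped (a point): Middle of the lipped leaf's hinge line (along the toolbox's y).
- face_plain (a point): A clear spot to push on the plain leaf's outer face, 50 mm from its hinge, at y = -22 mm of the toolbox; 40 mm from the nearest eye along y.
- face_lipped (a point): A clear spot to push on the lipped leaf's outer face, 60 mm from its hinge, at y = 22 mm of the toolbox; 40 mm from that leaf's nearest eye along y.
- eye_right (a point): Centre of the outer face of the end eye at the toolbox's -y end, where it is with the lid shut (fixed to the toolbox, at x -16, y -70, z 150 mm). Each eye is a steel ring, 30 mm outside, 18 mm bore along y, 8 mm thick. With the lid shut all four are in line, middles at y = -66 and 22 mm (plain leaf), -22 and 66 mm (lipped leaf).
- eye_left (a point): Centre of the outer face of the end eye at the toolbox's +y end (where it is with the lid shut); 140 mm from eye_right.
- rod: Locking rod, about 0.2 kg: steel tube 12 mm thick, 165 mm long (the last 15 mm tapering to 5 mm), with a flat red handle 60 long, 24 wide, 12 mm thick in line behind it. It lies flat on the bench, axis 6 mm up. Origin: on the axis at the handle's shoulder; x points along the tube to its tip, z is the thin way of the handle.
- rod_tip (a point): Tip of the rod's tapered nose, 165 mm ahead of the shoulder.
- rod_shoulder (a point): Centre of the handle's shoulder, which stops against the first eye (24 mm wide against the 18 mm bore).
- rod_handle (a point): Middle of the handle, 30 mm behind the shoulder, where it is gripped across its 24 mm width; balance point of the rod is about 8 mm ahead of the shoulder.
- wrench: Wrench 170 mm long lying on the toolbox's floor, to be shut in; origin at its middle.
- screwdriver: Screwdriver 180 mm long lying on the toolbox's floor, to be shut in; origin at its middle.
- padlock: Brass padlock lying on the bench, 36 x 42 x 20 mm body with a steel shackle; not used.
- pipe_tee: Brass pipe tee, 86 mm, lying on the bench; not used.
- flange: Dark steel ring flange, 100 mm across, 12 mm thick; not used.
- hammer: Hammer 250 mm long lying on the bench; not used.
- spray_can: Green spray can, 56 mm across, 170 mm tall, standing; not used.
- washer_jar: Clear jar with a steel lid, 68 mm across, 80 mm tall; not used.
Things that resemble listed ones, but are neither listed nor needed, are in the scene too. Leave any green look-alike of the rod alone.

How it is judged:
By the outcome, as a careful person would: the job done as asked, in the order asked, and still so for the second after the job is handed in, with the robot touching nothing.
It also fails if it takes over 72 s, if anything falls off the work surface, if the arm or the gripper's body presses on something with over 40 N, if the wrist force passes 120 N, or if a joint passes its speed limit or range.

ROBOT

A 7-joint arm with a two-finger parallel gripper is mounted at the origin on the work surface. World frame = base frame: x ahead of the robot, y to its left, z up, the work surface at z = 0. Lengths are in mm, angles in rad, forces in N, time in s.
With the tool pointing down it reaches from about 425 to 825 mm from the base axis. Payload 3.6 kg.
Tool frame: the origin (TCP) lies between the finger pads; the fingertips stand 8 mm ahead of it and the grasp point (between the pads) lies 11 mm behind it; x points along the fingers, z is the direction in which the jaws open and shut, and the axes are right-handed (so a half turn about x gives the same grasp; the last joint's range is limited). The gripper opens to 93 mm and grips with 3 to 60 N. Pads are 15 mm wide; open, the fingers measure 128 mm over their backs; the gripper's body (75 mm by 188 mm) begins 65 mm behind the grasp point.
Start: joints at [1.268, 0.615, -0.013, 1.423, 0.008, 1.103, -0.04], TCP at [177.644, -625.224, 226.64] pointing down, gripper open.
Joint ranges: [-3.12, 3.12], [-0.3, 2.06], [-1.34, 1.32], [0.26, 2.42], [-1.36, 4.5], [0.01, 1.98], [-2.84, 2.84]. Speed limits (rad/s): [2.79, 2.79, 3.14, 3.14, 3.14, 3.14, 3.14].

INTERFACE

Orientations are given as a 3x3 rotation matrix whose columns are the frame's x, y, z axes.
In Python, from workcell import manip, imaging, ticket gives the robot as it stands.
- The arm moves only by the shell command python3 -m crank 'ROWS' [OPENING]. ROWS is text: rows parted by semicolons, each of 6 numbers parted by spaces: the shift along the world's x, y, z in mm, then the turn, a rotation vector about the world's x, y, z in degrees. A call has 1 to 8 rows; each row is the pose to reach, as a shift and turn from the pose commanded when the call began; what a row does not reach only later rows make up. A row lasts 1/10 s, in which the tool goes at most 50 mm and 8.59 degrees, less where a joint would pass 70% of its speed; a pose out of reach is approached as far as the arm can. A call with a gripper value outside its range is refused whole. OPENING is the finger opening in mm, from 0 to 93, set as the call begins (- or left out, the last holds). The fingers move at their own pace and stop on an object; the grip force is fixed at half the most. Time passes only in rows, so rows that repeat a pose let the fingers close. It gives the time, the measured TCP pose, the force and the opening at its end, in the units of the state.
- manip.get_obs(): the state, without advancing time (a new reading comes with each control period).
- imaging.capture(name): name is "side" or "top"; returns (picture, depth): 480x640x3 uint8, red, green, blue; 480x640 float32, mm along the optical axis (not along the pixel's ray), 0 where there is no reading.
- imaging.camera_model(name): a dict with "mtx" (3x3 intrinsics, pixels), "R" (3x3) and "t" (3): a world point X has camera coordinates R X + t. Camera axes: x right, y down, z forward; pixel columns grow to the right and rows downward; lengths in mm; the calibration is good to about 2 mm. A picture is of the moment at which its call begins. camera_model takes no time and is no camera call.
- ticket.sign_off(): hands the job in, once; it reports no verdict.
The state is a dict: "clock": time; "joints": joint angles; "qd": joint speeds; "effort": joint torques, N m; "eef_pos": TCP position; "tcp_rot": TCP orientation; "wrist_force": force on the tool from outside, world axes, zero at the start; "torque": the same for the moment, N m; "gripper_width": finger opening in mm.
Only numpy, scipy, OpenCV 4.12 (cv2) and the standard library are available. Lean on these libraries where they do the work, as an engineer would, in place of code of your own. Each camera call takes 0.05 s, during which the arm holds its last target.

## Working session

There is one attempt and no reset: what is moved stays moved. The work goes in short steps, Python scripts to look and compute and a shell command to move; the robot and the scene stay as the last step left them, time stands still between calls to the robot, and variables do not carry over. Pictures are saved under pics/ and viewed, and the job is handed in when it is done.

```bash
mkdir -p pics; ls; python3 - <<'E'
from workcell import manip, imaging
import cv2,numpy as np
for n in("top","side"):
    p,d=imaging.capture(n); cv2.imwrite(f"pics/{n}0.png",p[:,:,::-1]); np.savez(f"{n}0.npz",p=p,d=d)
    m=imaging.camera_model(n); print(n,m)
print(manip.get_obs())
E
```

```text
pics
top {'mtx': array([[613.64282393,   0.        , 314.49213645],
       [  0.        , 613.64282393, 235.64081489],
       [  0.        ,   0.        ,   1.        ]]), 'R': array([[-0.0262627 , -0.99964712,  0.00398791],
       [-0.99475321,  0.02573913, -0.09901283],
       [ 0.09887524, -0.00656733, -0.99507817]]), 't': array([ -27.97226174,  568.76074059, 1690.95350673])}
side {'mtx': array([[540.08106863,   0.        , 315.22143179],
       [  0.        , 540.08106863, 248.71145403],
       [  0.        ,   0.        ,   1.        ]]), 'R': array([[ 0.92757608, -0.37314047,  0.01920416],
       [-0.23121522, -0.61362566, -0.75498548],
       [ 0.29349981,  0.69586618, -0.65546024]]), 't': array([-543.19271199,  192.38557973, 1705.75021714])}
{'clock': 0.1, 'joints': array([ 1.26747818,  0.61581408, -0.01260891,  1.42469865,  0.00811299,
        1.10339513, -0.04038894]), 'qd': array([-2.59347823e-05,  4.50485319e-04,  1.62504032e-05, -5.47120969e-03,
       -4.49227328e-05, -9.65724269e-04,  4.78560861e-04]), 'effort': array([ 1.04923747e-03, -4.60041797e+01,  2.10207487e-01, -1.66245317e+01,
       -6.11346401e-02,  1.69260224e-02,  1.08009690e-04]), 'eef_pos': array([ 177.46233486, -624.60331778,  225.61573241]), 'tcp_rot': array([[-6.60268973e-04,  9.61909135e-01,  2.73368578e-01],
       [ 2.16639989e-03,  2.73369372e-01, -9.61906697e-01],
       [-9.99997435e-01, -4.28914894e-05, -2.26437716e-03]]), 'wrist_force': array([0.26547904, 0.10584712, 0.94618564]), 'torque': array([-0.00334722, -0.00180074,  0.01022821]), 'gripper_width': 92.76971521659502}
```

View pics/top0.png

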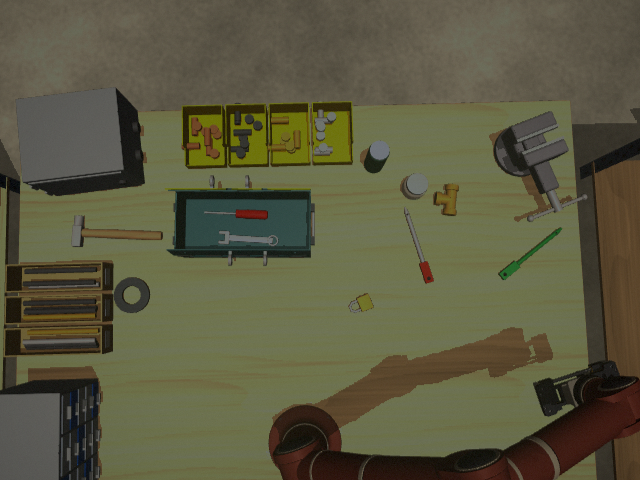

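View pics/side0.png

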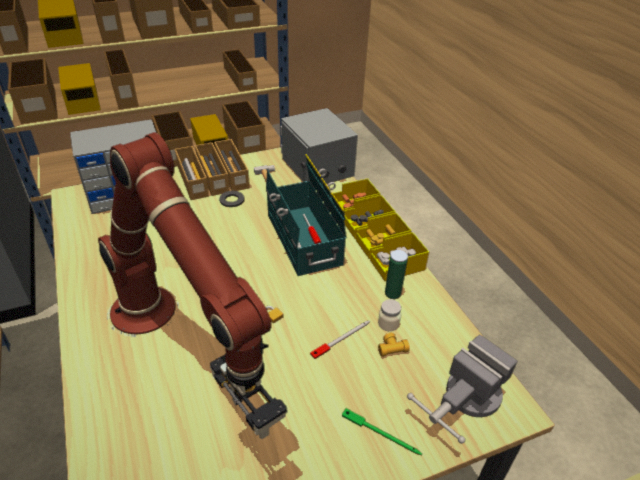

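Top view: the red-handled rod runs from its tip at about (407,210) to its handle at about (428,275). The green look-alike is at (500–560,230–278), and the red thing at (250,214) is the screwdriver inside the box. The toolbox spans (175–312,190–257) with both leaves about upright. I'll enlarge to confirm and measure.

```bash
cat > h.py <<'E'
import numpy as np,cv2
from workcell import imaging
def ray(n,u,v,z):
    m=imaging.camera_model(n);R=np.array(m["R"]);t=np.array(m["t"]);K=m["mtx"]
    c=-R.T@t; d=R.T@np.linalg.inv(K)@np.array([u,v,1.]); s=(z-c[2])/d[2]; return c+s*d
def proj(n,X):
    m=imaging.camera_model(n);p=m["mtx"]@(m["R"]@np.array(X,float)+m["t"]); return p[:2]/p[2]
def cloud(n,d):
    m=imaging.camera_model(n);v,u=np.mgrid[:480,:640];P=np.stack([u,v,np.ones_like(u)],-1)@np.linalg.inv(m["mtx"]).T*d[...,None]
    return (P-m["t"])@m["R"]
def crop(p,x0,y0,w,h,s,f): cv2.imwrite(f,cv2.resize(p[y0:y0+h,x0:x0+w,::-1],None,fx=s,fy=s,interpolation=cv2.INTER_CUBIC))
E
python3 - <<'E'
from h import *
a=np.load("top0.npz");p,d=a["p"],a["d"]
crop(p,160,170,170,110,4.5,"pics/c1.png"); crop(p,380,190,80,100,6,"pics/c2.png")
C=cloud("top",d)
# rod by PCA on height
hsv=cv2.cvtColor(p,cv2.COLOR_RGB2HSV)
red=((hsv[...,0]<8)|(hsv[...,0]>172))&(hsv[...,1]>150)&(hsv[...,2]>80); red[:, :390]=0; red[:200]=0;red[300:]=0;red[:,450:]=0
v,u=np.nonzero(red); print(len(u),u.min(),u.max(),v.min(),v.max())
H=np.array([ray("top",x,y,10) for x,y in zip(u,v)]); print(cv2.minAreaRect(H[:,:2].astype(np.float32)),H.mean(0))
E
```

```text
152 420 433 261 282
((459.39739990234375, -354.95855712890625), (57.73382568359375, 21.537351608276367), 16.057147979736328) [ 460.58305067 -354.58901688   10.        ]
```

View pics/c1.png

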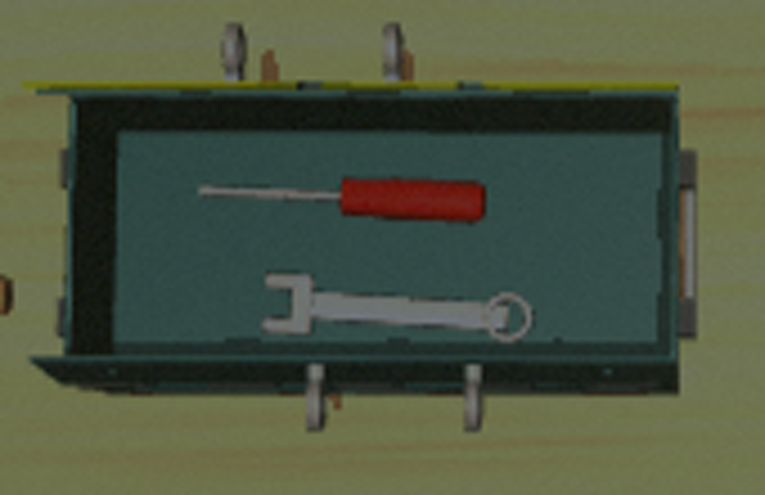

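View pics/c2.png

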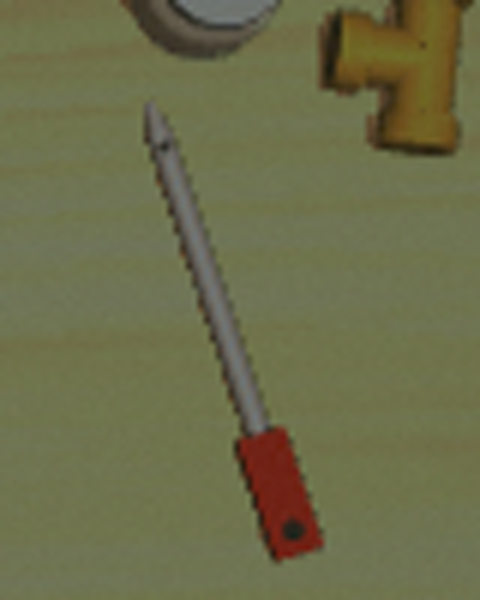

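Confirmed: the grey tube with the flat red handle in the second crop is the rod. The plain leaf is on the near side, and the yellow-edged leaf is on the far side. Next I'll fit the box pose and leaf angles from the depth data.

```bash
python3 - <<'E'
from h import *
a=np.load("top0.npz");p,d=a["p"],a["d"];C=cloud("top",d)
b=np.load("side0.npz");S=cloud("side",b["d"])
for nm,u,v in [("R far",160+674/4.5,170+97/4.5),("R near",160+674/4.5,170+357/4.5),("L far",160+71/4.5,170+97/4.5),("L near",160+71/4.5,170+357/4.5)]:
    print(nm,ray("top",u,v,125).round(1))
# bench height check
print("bench z",np.median(C[300:340,200:330,2]), np.median(S[300:330,330:350,2]))
for nm,P in(("top",C),("side",S)):
    Q=P.reshape(-1,3);Q=Q[np.isfinite(Q).all(1)]
    k=(Q[:,0]>480)&(Q[:,0]<760)&(Q[:,1]>-80)&(Q[:,1]<380)&(Q[:,2]>20)&(Q[:,2]<300)
    Q=Q[k];print(nm,len(Q),Q.min(0),Q.max(0))
    # profile: x by z bins
    for z in range(20,280,15):
        q=Q[(Q[:,2]>=z)&(Q[:,2]<z+15)]
        if len(q): print(z,len(q),"x pct",np.percentile(q[:,0],[1,10,30,50,70,90,99]).round(0),"y",np.percentile(q[:,1],[1,50,99]).round(0))
E
```

```text
R far [676.5 -32.7 125. ]
R near [522.3 -28.8 125. ]
L far [685.6 323.6 125. ]
L near [531.4 324.2 125. ]
bench z -0.49303139282894903 -0.03231376365399191
top 3728 [480.13583454 -43.33222175  20.07516049] [706.66380349 339.81723274 250.49737629]
20 407 x pct [520. 622. 632. 639. 645. 681. 685.] y [-13. 146. 326.]
35 261 x pct [510. 515. 592. 653. 679. 684. 686.] y [-42. 187. 326.]
50 219 x pct [541. 571. 615. 676. 680. 683. 685.] y [-43. 156. 327.]
65 180 x pct [541. 585. 675. 678. 681. 684. 686.] y [-23. 227. 326.]
80 239 x pct [518. 553. 634. 677. 680. 684. 686.] y [-41. 221. 339.]
95 250 x pct [539. 556. 629. 676. 680. 684. 686.] y [-43. 210. 337.]
110 412 x pct [506. 514. 598. 670. 681. 685. 690.] y [-33. 204. 329.]
125 380 x pct [505. 509. 513. 548. 664. 684. 691.] y [-33. 137. 327.]
140 114 x pct [508. 509. 511. 513. 516. 518. 689.] y [-27. 136. 324.]
155 117 x pct [510. 511. 513. 515. 517. 519. 659.] y [-23. 151. 327.]
170 152 x pct [496. 512. 514. 517. 518. 520. 682.] y [-25. 163. 324.]
185 156 x pct [480. 513. 515. 517. 520. 522. 671.] y [-25. 151. 326.]
200 507 x pct [484.
[... 763 characters left out ...]
]
110 437 x pct [508. 528. 592. 642. 677. 683. 687.] y [-39.  55. 331.]
125 309 x pct [504. 508. 514. 608. 679. 685. 689.] y [-38. 115. 326.]
140 211 x pct [506. 509. 513. 518. 678. 683. 686.] y [-35. 111. 328.]
155 194 x pct [508. 510. 515. 520. 675. 680. 683.] y [-33. 107. 320.]
170 207 x pct [499. 511. 515. 520. 673. 677. 680.] y [-34. 107. 322.]
185 285 x pct [482. 503. 515. 519. 668. 674. 678.] y [-30. 127. 322.]
200 358 x pct [485. 503. 518. 526. 670. 675. 679.] y [-34. 126. 321.]
215 131 x pct [664. 667. 669. 672. 676. 698. 706.] y [-33. 127. 318.]
230 160 x pct [661. 665. 668. 670. 674. 690. 703.] y [-33. 135. 320.]
245 11 x pct [659. 661. 663. 665. 666. 669. 673.] y [-32.  91. 303.]
```

```bash
python3 - <<'E'
from h import *
a=np.load("top0.npz");C=cloud("top",a["d"]);S=cloud("side",np.load("side0.npz")["d"])
for nm,P in(("top",C),("side",S)):
  Q=P.reshape(-1,3);Q=Q[(Q[:,1]>-40)&(Q[:,1]<330)]
  for l,x0,x1,z0,z1 in(("plain",500,532,140,204),("lip",655,692,140,232),("plainwall",500,530,20,110),("lipwall",660,692,40,118)):
    q=Q[(Q[:,0]>x0)&(Q[:,0]<x1)&(Q[:,2]>z0)&(Q[:,2]<z1)]
    if len(q)<60: continue
    w=np.ones(len(q),bool)
    for _ in range(6):
        A=np.c_[np.ones(len(q)),q[:,1]-147,q[:,2]-126]; c=np.linalg.lstsq(A[w],q[w,0],rcond=None)[0]; r=q[:,0]-A@c; w=abs(r)<max(2,2*np.median(abs(r)))
    print(nm,l,len(q),w.sum(),"x@y147,z126=%.1f dx/dy=%.4f dx/dz=%.4f res %.2f"%(*c,r[w].std()), "zmax",q[w,2].max(),"y",q[w,1].min(),q[w,1].max())
# end wall y (outer -y) from side view
Q=S.reshape(-1,3);q=Q[(Q[:,0]>540)&(Q[:,0]<660)&(Q[:,2]>20)&(Q[:,2]<115)&(Q[:,1]<-10)&(Q[:,1]>-60)]
print(len(q),np.percentile(q[:,1],[5,25,50,75,95]))
Q=C.reshape(-1,3);q=Q[(Q[:,0]>545)&(Q[:,0]<650)&(Q[:,2]>117)&(Q[:,2]<132)]
print(len(q),np.sort(q[:,1]).round(0)[::5],q[:,2].mean())
# rod tip etc
crop=lambda x,y:(380+x/6-.0,190+y/6)
for nm,x,y in(("tip",150,101),("shoulder",263,431),("handleend",297,553),("mid",279,493)):
    X=ray("top",*crop(x-2.5,y-2.5),8);print(nm,X.round(1))
E
```

```text
top plain 583 538 x@y147,z126=511.7 dx/dy=0.0278 dx/dz=0.0925 res 0.61 zmax 203.83550170437064 y -29.414496406213456 329.5707790451739
top lip 175 152 x@y147,z126=688.7 dx/dy=0.0259 dx/dz=-0.2189 res 0.24 zmax 217.95029132712196 y -33.30035029001467 325.4800482813079
top lipwall 650 592 x@y147,z126=680.8 dx/dy=0.0277 dx/dz=0.0013 res 0.70 zmax 117.94672078419562 y -27.830605696941063 323.01152354334073
side plain 542 428 x@y147,z126=511.7 dx/dy=0.0298 dx/dz=0.0872 res 0.99 zmax 203.81181553234313 y -36.25841811720434 328.881303729927
side lip 668 543 x@y147,z126=682.4 dx/dy=0.0293 dx/dz=-0.1286 res 1.29 zmax 231.82652985061128 y -39.17523018091559 327.3885666287829
side plainwall 673 509 x@y147,z126=514.6 dx/dy=0.0291 dx/dz=0.0041 res 0.99 zmax 109.49267731957713 y -31.60802176342042 329.1324618304374
side lipwall 726 537 x@y147,z126=680.4 dx/dy=0.0260 dx/dz=-0.0030 res 1.36 zmax 117.72492684131066 y -37.55458391502959 329.5164900484176
690 [-43.4896888  -36.33659816 -32.7978233  -30.1390345  -27.06954074]
155 [-33. -32. -32. -32. -31. -31. -31. -30. -30. -29. -29. -29. -28. -28.
 -28. 322. 323. 323. 324. 324. 324. 325. 325. 325. 326. 326. 326. 326.
 327. 328. 329.] 124.18376253574878
tip [ 646.9 -301.8    8. ]
shoulder [ 488.7 -348.6    8. ]
handleend [ 431.1 -362.1    8. ]
mid [ 459.4 -354.9    8. ]
```

Box centre is about (598.3,147.3) with yaw about −0.028 rad. The leaves stand at about 1.48 rad (plain) and 1.44 rad (lipped). The rod's shoulder is at (488,−348) and it points at +16.5°. I'll overlay these predictions as a check, which costs no robot time.

```bash
cat >> h.py <<'E'
BC=np.array([598.3,147.3,0]);YAW=-0.028
def box(p):
    c,s=np.cos(YAW),np.sin(YAW);return BC+np.array([c*p[0]-s*p[1],s*p[0]+c*p[1],p[2]])
def leaf(which,th,r,y,n):
    sx=-85+r*np.cos(th)-n*np.sin(th)
    return box([sx if which=="p" else -sx,y,125.5+r*np.sin(th)+n*np.cos(th)])
E
python3 - <<'E'
from h import *
for n in("top","side"):
    p=np.load(n+"0.npz")["p"][:,:,::-1].copy()
    s=4;big=cv2.resize(p,None,fx=s,fy=s,interpolation=cv2.INTER_CUBIC)
    def dot(X,c): cv2.circle(big,tuple(int(round(k)) for k in (proj(n,X)*s+s/2)),3,c,-1)
    for x in(-85,85):
        for y in(-180,180): dot(box([x,y,125]),(0,0,255)); dot(box([x,y,0]),(0,255,255))
    for y in(-66,22): dot(leaf("p",1.48,69,y,22),(255,0,255))
    for y in(-22,66): dot(leaf("l",1.44,101,y,22),(255,0,255))
    for y in(-180,180): dot(leaf("p",1.48,84,y,0),(255,255,0)); dot(leaf("l",1.44,118,y,4),(255,255,0))
    u,v=(proj(n,BC+[0,0,125])*s).astype(int)
    x0,y0=max(u-380,0),max(v-290,0)
    cv2.imwrite(f"pics/ov_{n}.png",big[y0:y0+580,x0:x0+780])
E
```

```text
(no output)
```

View pics/ov_top.png

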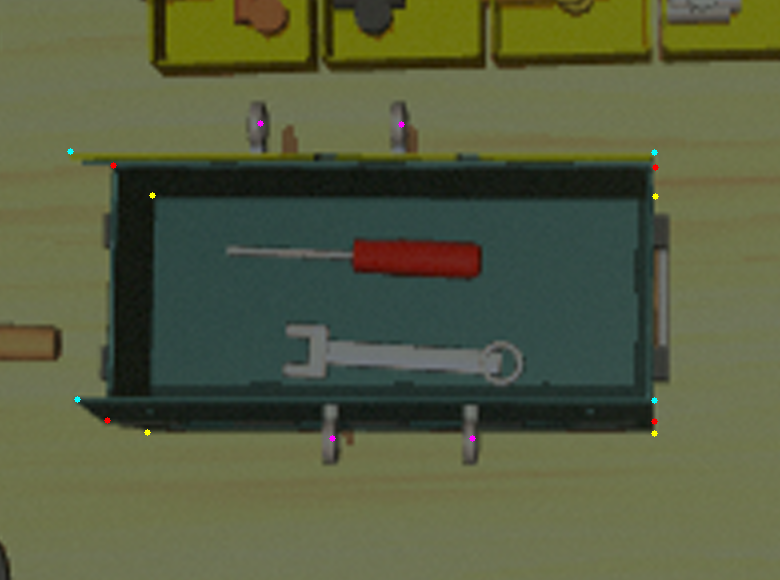

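View pics/ov_side.png

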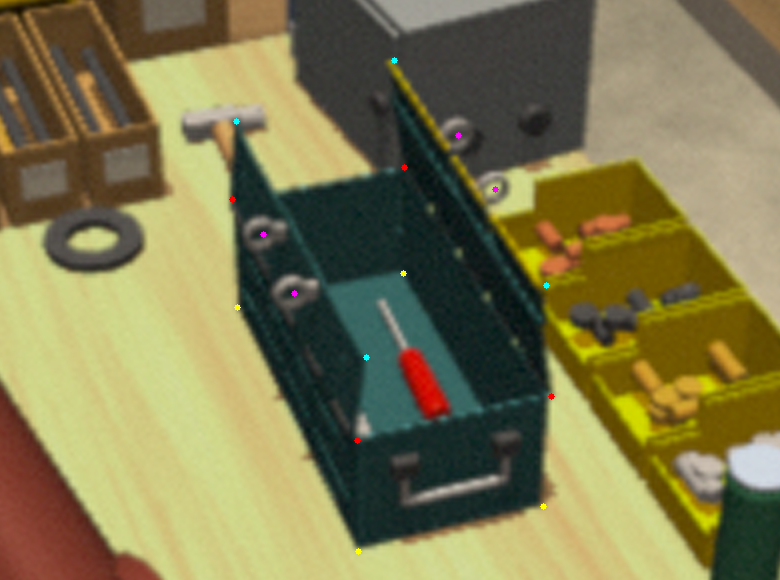

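The overlay of corners, leaf edges and eyes matches both views within about 2 mm. I'll move toward the plain leaf, raised and turning the jaws along the box's y.

```bash
python3 -m crank '20 10 40 0 0 -5;55 40 75 0 0 -10;90 75 85 0 0 -17.5;130 110 85 0 0 -17.5;170 145 85 0 0 -17.5;210 180 85 0 0 -17.5;250 220 85 0 0 -17.5;280 255 85 0 0 -17.5' 0; python3 -m crank '5 45 0 0 0 0;8 90 0 0 0 0;10 135 0 0 0 0;12 180 0 0 0 0;15 225 0 0 0 0;17 270 0 0 0 0;17 315 0 0 0 0;18 360 0 0 0 0'
```

```text
clock: 0.9
eef_pos: [445.7, -382.9, 311.1]
tcp_rot: [[-0.001, 1.0, -0.029], [0.001, -0.029, -1.0], [-1.0, -0.001, -0.001]]
wrist_force: [-0.1, 0.8, -0.5]
gripper_width: 33.4
clock: 1.7
eef_pos: [461.9, -22.8, 311.4]
tcp_rot: [[-0.001, 1.0, -0.029], [-0.0, -0.029, -1.0], [-1.0, -0.001, 0.0]]
wrist_force: [0.1, 0.1, 0.2]
gripper_width: 0.4
```

```bash
python3 -m crank '2 45 0 0 0 0;5 90 0 0 0 0;8 135 0 0 0 0;8 135 -40 0 0 0;8 135 -80 0 0 0;8 135 -120 0 0 0;8 135 -120 0 0 0'
```

```text
clock: 2.4
eef_pos: [466.4, 109.2, 187.1]
tcp_rot: [[-0.012, 1.0, -0.028], [-0.003, -0.028, -1.0], [-1.0, -0.012, 0.004]]
wrist_force: [-0.6, -0.1, -0.1]
gripper_width: 0.2
```

```bash
python3 -m crank '5 16 0 0 0 0;20 16 0 0 0 0;42 16 1 0 0 0;50 16 0 0 0 0;57 16 -2 0 0 0'; python3 -m crank '7 0 -3 0 0 0;14 0 -7 0 0 0;20 0 -13 0 0 0;26 0 -19 0 0 0;30 0 -26 0 0 0;33 0 -33 0 0 0'
```

```text
clock: 2.9
eef_pos: [528.1, 128.5, 191.4]
tcp_rot: [[0.002, 1.0, -0.027], [0.002, -0.027, -1.0], [-1.0, 0.002, -0.003]]
wrist_force: [-4.6, 1.9, 2.6]
gripper_width: 0.5
clock: 3.5
eef_pos: [562.3, 126.0, 156.3]
tcp_rot: [[0.003, 1.0, -0.029], [-0.0, -0.029, -1.0], [-1.0, 0.003, -0.0]]
wrist_force: [0.5, 2.2, 4.3]
gripper_width: 0.7
```

```bash
python3 -m crank '0 0 -6 0 0 0;0 0 -12 0 0 0;0 0 -17 0 0 0;0 0 -21 0 0 0;0 0 -21 0 0 0'
```

```text
clock: 4.0
eef_pos: [561.1, 125.3, 136.3]
tcp_rot: [[0.001, 1.0, -0.029], [-0.001, -0.029, -1.0], [-1.0, 0.001, 0.001]]
wrist_force: [1.1, -1.0, 6.1]
gripper_width: 0.4
```

```bash
python3 -m crank '0 0 -2 0 0 0;0 0 -4 0 0 0;0 0 -6 0 0 0;0 0 -6 0 0 0'
```

```text
clock: 4.4
eef_pos: [561.2, 125.3, 136.0]
tcp_rot: [[0.003, 1.0, -0.03], [-0.002, -0.03, -1.0], [-1.0, 0.004, 0.002]]
wrist_force: [-6.5, -3.8, 36.0]
gripper_width: 0.4
```

```bash
python3 -m crank '0 0 30 0 0 0;0 0 75 0 0 0;0 5 120 0 0 0;0 20 165 0 0 0;10 35 200 0 0 0;50 45 205 0 0 0;90 45 205 0 0 0;130 45 205 0 0 0'; python3 -m crank '20 0 0 0 0 0;33 0 0 0 0 0;33 0 0 0 0 0'
python3 - <<'E'
from h import *
p,d=imaging.capture("side"); crop(p,220,130,220,165,3.6,"pics/s1.png")
C=cloud("top",imaging.capture("top")[1]).reshape(-1,3)
q=C[(C[:,0]>710)&(C[:,0]<860)&(C[:,1]>120)&(C[:,1]<230)&(C[:,2]<230)];print(np.percentile(q[:,2],[50,99]),)
E
```

```text
clock: 5.2
eef_pos: [690.3, 171.4, 333.8]
tcp_rot: [[-0.004, 1.0, -0.027], [-0.001, -0.027, -1.0], [-1.0, -0.004, 0.001]]
wrist_force: [0.4, -0.6, -0.6]
gripper_width: 0.6
clock: 5.5
eef_pos: [723.4, 170.4, 330.7]
tcp_rot: [[-0.006, 1.0, -0.03], [-0.002, -0.03, -1.0], [-1.0, -0.006, 0.003]]
wrist_force: [-0.7, -0.3, -0.3]
gripper_width: 0.6
[ 2.42869009 44.64393725]
```

View pics/s1.png

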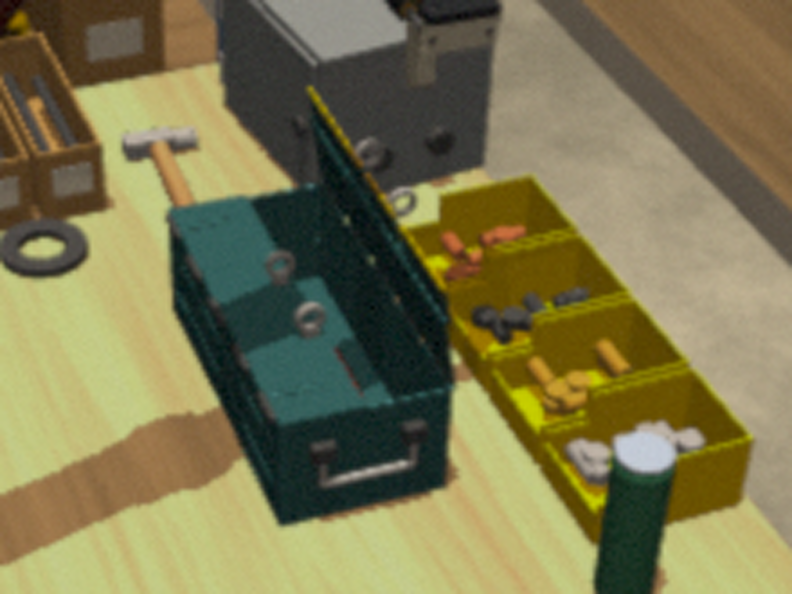

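The near leaf lies level with its two eyes standing, at crop (280,265) and (310,320). The far leaf is still upright. Folding the lipped leaf now.

```bash
python3 -m crank '0 0 -45 0 0 0;0 0 -90 0 0 0;0 0 -131 0 0 0;0 0 -131 0 0 0;-20 0 -131 0 0 0;-35 0 -131 0 0 0;-46 0 -132 0 0 0'; python3 -m crank '-7 0 -2 0 0 0;-14 0 -6 0 0 0;-21 0 -12 0 0 0;-28 0 -18 0 0 0;-34 0 -25 0 0 0;-39 0 -32 0 0 0;-44 0 -40 0 0 0'
```

```text
clock: 6.3
eef_pos: [679.0, 172.0, 206.4]
tcp_rot: [[0.008, 1.0, -0.028], [0.002, -0.028, -1.0], [-1.0, 0.008, -0.002]]
wrist_force: [3.1, 0.6, -2.1]
gripper_width: 0.4
clock: 7.0
eef_pos: [632.6, 171.9, 161.9]
tcp_rot: [[-0.001, 1.0, -0.028], [0.001, -0.028, -1.0], [-1.0, -0.001, -0.001]]
wrist_force: [1.1, 1.1, 1.1]
gripper_width: 0.6
```

```bash
python3 -m crank '-2 0 -6 0 0 0;-4 0 -12 0 0 0;-5 0 -18 0 0 0;-5 0 -23 0 0 0;-5 0 -27 0 0 0;-5 0 -27 0 0 0'; python3 -m crank '0 0 -2 0 0 0;0 0 -3 0 0 0;0 0 -3 0 0 0'
```

```text
clock: 7.6
eef_pos: [628.2, 170.9, 136.4]
tcp_rot: [[-0.001, 1.0, -0.029], [-0.001, -0.029, -1.0], [-1.0, -0.001, 0.001]]
wrist_force: [-2.3, -0.6, 5.3]
gripper_width: 0.3
clock: 7.9
eef_pos: [628.3, 171.0, 136.3]
tcp_rot: [[0.0, 1.0, -0.029], [-0.001, -0.029, -1.0], [-1.0, 0.0, 0.001]]
wrist_force: [-6.6, -2.7, 16.8]
gripper_width: 0.6
```

```bash
python3 -m crank '0 0 -2 0 0 0;0 0 -3 0 0 0;0 0 -3 0 0 0'; python3 -m crank '0 0 30 0 0 0;0 0 70 0 0 0;0 -30 100 0 0 0;0 -75 110 0 0 0;-10 -120 110 0 0 0;-20 -165 110 0 0 0;-30 -210 110 0 0 0;-40 -255 110 0 0 0' 
python3 - <<'E'
from h import *
p,d=imaging.capture("side"); crop(p,220,130,220,165,3.6,"pics/s2.png"); np.savez("s2.npz",p=p,d=d)
p,d=imaging.capture("top"); crop(p,160,170,170,110,4.5,"pics/t2.png"); np.savez("t2.npz",p=p,d=d)
E
```

```text
clock: 8.2
eef_pos: [628.3, 171.0, 136.1]
tcp_rot: [[0.001, 1.0, -0.029], [-0.001, -0.029, -1.0], [-1.0, 0.001, 0.001]]
wrist_force: [-10.3, -3.7, 28.7]
gripper_width: 0.5
clock: 9.0
eef_pos: [588.0, -86.0, 239.5]
tcp_rot: [[0.0, 1.0, -0.029], [-0.001, -0.029, -1.0], [-1.0, 0.0, 0.001]]
wrist_force: [1.0, -0.5, 0.4]
gripper_width: 0.5
```

View pics/s2.png

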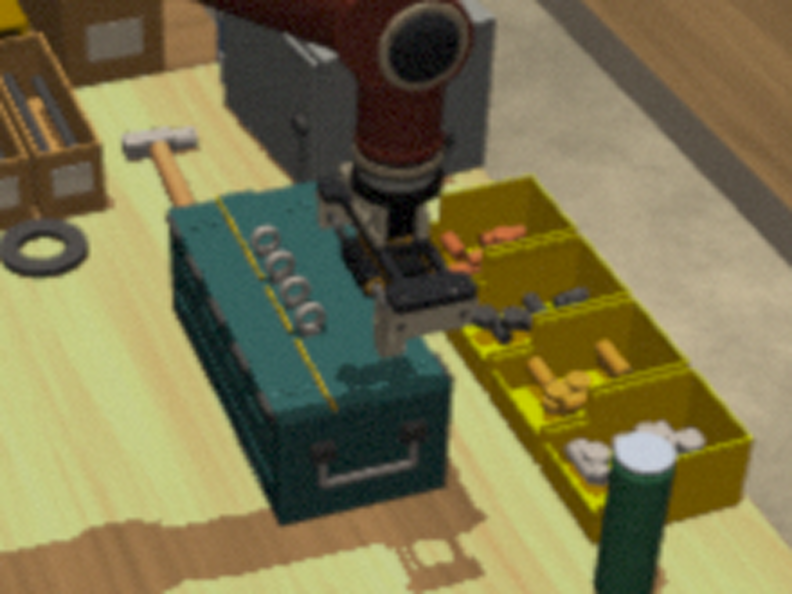

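View pics/t2.png

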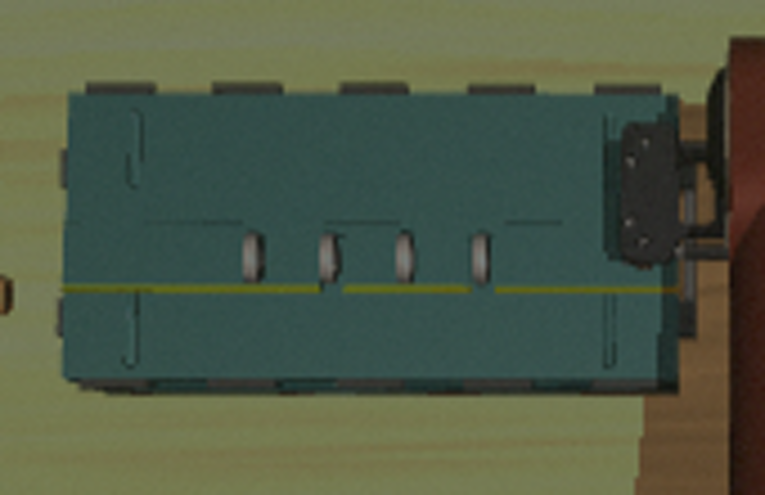

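Both leaves are shut, with the yellow lip on top. The four eyes stand in line at top-crop (253,258), (330,258), (404,258) and (481,258). Measuring the eye line precisely and checking both rod pixels and lid level.

```bash
python3 - <<'E'
from h import *
a=np.load("t2.npz");p=a["p"].astype(int);d=a["d"]
C=cloud("top",d)
sub=p[212:240,205:280]
# greyish: red channel high relative to teal
r=(sub[...,0]>85)&(abs(sub[...,0]-sub[...,2])<25)
n,l,st,ce=cv2.connectedComponentsWithStats(r.astype(np.uint8))
for i in range(1,n):
    if st[i,4]>15:
        u,v=ce[i]+[205,212]; print(st[i],(u,v),ray("top",u,v,151).round(1))
for y in(-66,-22,22,66): print(y,box([-16,y,150]).round(1),proj("top",box([-16,y,150])).round(1))
# side
p2=np.load("s2.npz");print(1)
Q=C.reshape(-1,3)
for x0,x1,n in((525,560,"plain"),(610,670,"lip panel")):
    q=Q[(Q[:,0]>x0)&(Q[:,0]<x1)&(Q[:,1]>30)&(Q[:,1]<300)];q=q[q[:,2]>60]
    c=np.polyfit(q[:,0]-598,q[:,2],1);print(n,np.median(q[:,2]),c)
h=cv2.cvtColor(a["p"],cv2.COLOR_RGB2HSV);yl=(abs(h[...,0].astype(int)-29)<5)&(h[...,1]>200)
v,u=np.nonzero(yl[225:245,170:312]);L=np.array([ray("top",x+170,y+225,132)[:2] for x,y in zip(u,v)]);print(len(L),np.polyfit(L[:,1]-147,L[:,0],1))
# big crop side
q=p2["p"];crop(q,280,180,50,50,12,"pics/s3.png")
E
```

```text
[ 9 11  3  9 24] (np.float64(215.08333333333334), np.float64(226.83333333333334)) [585.4 216.1 151. ]
[26 11  3  9 24] (np.float64(232.08333333333334), np.float64(226.83333333333334)) [584.2 171.9 151. ]
[43 11  3  9 24] (np.float64(249.08333333333334), np.float64(226.83333333333334)) [583.1 127.6 151. ]
[60 11  3  9 24] (np.float64(266.0833333333333), np.float64(226.83333333333334)) [581.9  83.4 151. ]
-66 [580.5  81.8 150. ] [266.8 227.4]
-22 [581.7 125.8 150. ] [249.9 227.4]
22 [582.9 169.7 150. ] [233.  227.4]
66 [584.2 213.7 150. ] [216.1 227.3]
1
plain 127.5644641472788 [-1.59286623e-03  1.27455267e+02]
lip panel 127.44326694405183 [-8.36207845e-03  1.27759066e+02]
21 [2.58641106e-02 5.66765871e+02]
```

View pics/s3.png

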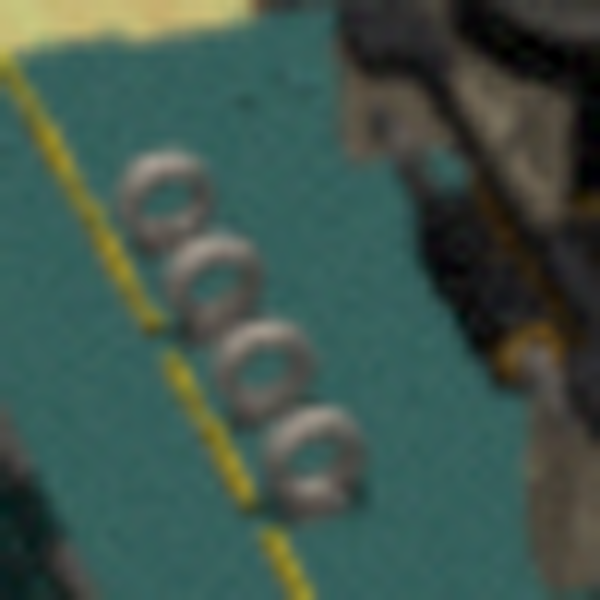

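```bash
python3 -m crank '-20 -40 0 0 0 4;-40 -80 0 0 0 8;-60 -120 0 0 0 12;-80 -160 -10 0 0 17.7;-100 -200 -40 0 0 17.7;-115 -235 -70 0 0 17.7;-128 -269 -100 0 0 17.7;-128 -269 -110 0 0 17.7' 55; python3 -m crank '0 0 0 0 0 0;0 0 0 0 0 0'
python3 - <<'E'
from h import *
p,d=imaging.capture("top"); crop(p,380,190,80,100,6,"pics/t3.png")
p,d=imaging.capture("side"); crop(p,280,300,110,80,7,"pics/s4.png")
E
```

```text
clock: 9.9
eef_pos: [454.4, -359.1, 125.8]
tcp_rot: [[-0.008, 0.964, 0.266], [-0.002, 0.266, -0.964], [-1.0, -0.008, -0.001]]
wrist_force: [0.0, 0.1, -0.1]
gripper_width: 54.3
clock: 10.1
eef_pos: [462.1, -351.2, 130.1]
tcp_rot: [[0.002, 0.96, 0.279], [0.001, 0.279, -0.96], [-1.0, 0.002, -0.0]]
wrist_force: [0.3, 0.5, 0.6]
gripper_width: 54.8
```

View pics/s4.png

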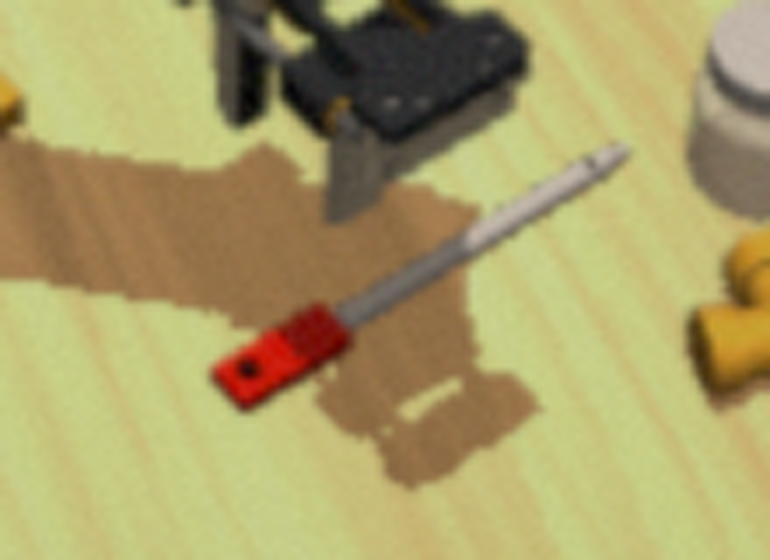

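```bash
python3 -m crank '0 0 -35 0 0 0;0 0 -65 0 0 0;0 0 -85 0 0 0;0 0 -92 0 0 0;0 0 -92 0 0 0;0 0 -92 0 0 0;0 0 -92 0 0 0'
python3 - <<'E'
from h import *
from workcell import manip
o=manip.get_obs();T=o["eef_pos"];R=o["tcp_rot"];print(T.round(1),R[:,2].round(3))
p,d=imaging.capture("side"); crop(p,290,310,70,60,11,"pics/s5.png")
# handle center by side view: red mask
h=cv2.cvtColor(p,cv2.COLOR_RGB2HSV);m=((h[...,0]<6)|(h[...,0]>174))&(h[...,1]>180)&(h[...,2]>100)
v,u=np.nonzero(m[335:365,300:345]);H=np.array([ray("side",x+300,y+335,9) for x,y in zip(u,v)],np.float32);print(len(H),cv2.minAreaRect(H[:,:2].copy()))
E
```

```text
clock: 10.9
eef_pos: [461.7, -353.1, 39.2]
tcp_rot: [[0.003, 0.961, 0.277], [-0.002, 0.277, -0.961], [-1.0, 0.002, 0.002]]
wrist_force: [-0.7, -0.7, 0.6]
gripper_width: 55.2
[ 461.7 -353.1   39.2] [ 0.277 -0.961  0.002]
97 ((454.4290771484375, -355.2373962402344), (54.32069778442383, 22.84491729736328), 20.053762435913086)
```

View pics/s5.png

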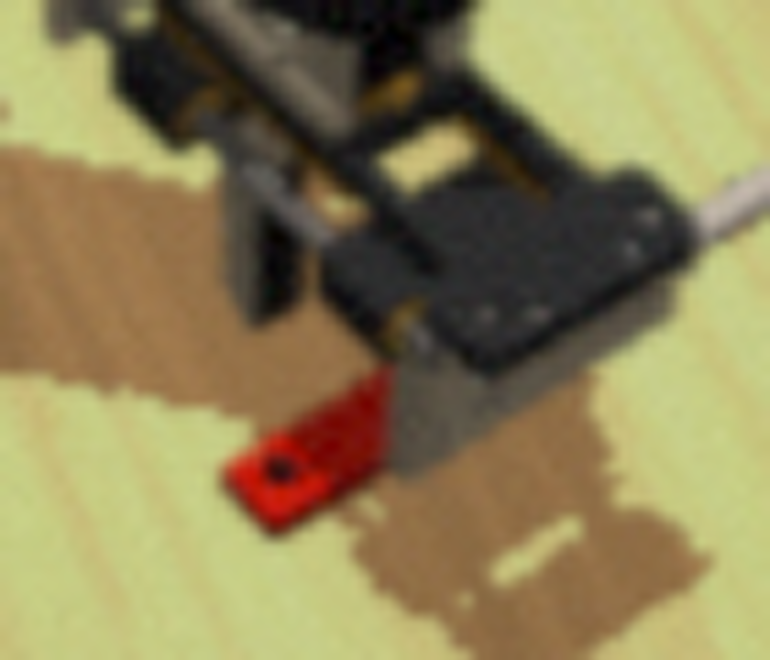

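```bash
python3 -m crank '-2 -1 -10 0 0 0;-2 -1.5 -20 0 0 0;-2 -1.5 -28 0 0 0;-2 -1.5 -28 0 0 0;-2 -1.5 -28 0 0 0'; python3 -m crank '0 0 0 0 0 0;0 0 0 0 0 0;0 0 0 0 0 0;0 0 0 0 0 0;0 0 0 0 0 0;0 0 0 0 0 0' 15
```

```text
clock: 11.45
eef_pos: [458.2, -353.9, 8.8]
tcp_rot: [[-0.001, 0.961, 0.277], [0.001, 0.277, -0.961], [-1.0, -0.001, -0.001]]
wrist_force: [-0.6, -1.5, -1.1]
gripper_width: 54.6
clock: 12.05
eef_pos: [458.6, -354.2, 9.7]
tcp_rot: [[0.0, 0.961, 0.277], [-0.0, 0.277, -0.961], [-1.0, 0.0, 0.0]]
wrist_force: [0.7, -0.6, -1.0]
gripper_width: 23.6
```

```bash
python3 -m crank '0 0 15 0 0 0;0 0 40 0 0 0;0 0 80 0 0 0;0 0 120 0 0 0;0 0 160 0 0 0;0 0 195 0 0 0;0 0 205 0 0 0'; python3 -m crank '15 25 0 0 0 8;30 50 0 0 0 16;45 75 0 0 0 24;60 100 0 0 0 32;75 125 0 0 0 40;90 150 0 0 0 48;105 175 0 0 0 56;115 199 0 0 0 64'
```

```text
clock: 12.75
eef_pos: [460.2, -355.0, 219.5]
tcp_rot: [[0.007, 0.961, 0.277], [-0.005, 0.277, -0.961], [-1.0, 0.005, 0.006]]
wrist_force: [1.1, 0.4, -2.6]
gripper_width: 24.0
clock: 13.55
eef_pos: [573.2, -153.6, 213.1]
tcp_rot: [[-0.003, 0.166, 0.986], [0.001, 0.986, -0.166], [-1.0, 0.0, -0.003]]
wrist_force: [-0.1, -0.1, -1.9]
gripper_width: 23.9
```

```bash
python3 -m crank '0 0 0 0 0 4;0 0 0 0 0 8.4;0 0 0 0 0 8.4;0 0 0 0 0 8.4'
python3 - <<'E'
from h import *
p,d=imaging.capture("side"); crop(p,230,170,160,120,5,"pics/s6.png");np.savez("s6.npz",p=p,d=d)
p,d=imaging.capture("top"); crop(p,230,170,160,110,5,"pics/t6.png");np.savez("t6.npz",p=p,d=d)
E
```

```text
clock: 13.95
eef_pos: [572.7, -155.3, 213.6]
tcp_rot: [[-0.002, 0.029, 1.0], [0.0, 1.0, -0.029], [-1.0, 0.0, -0.002]]
wrist_force: [-0.7, 0.5, -2.5]
gripper_width: 23.7
```

View pics/s6.png

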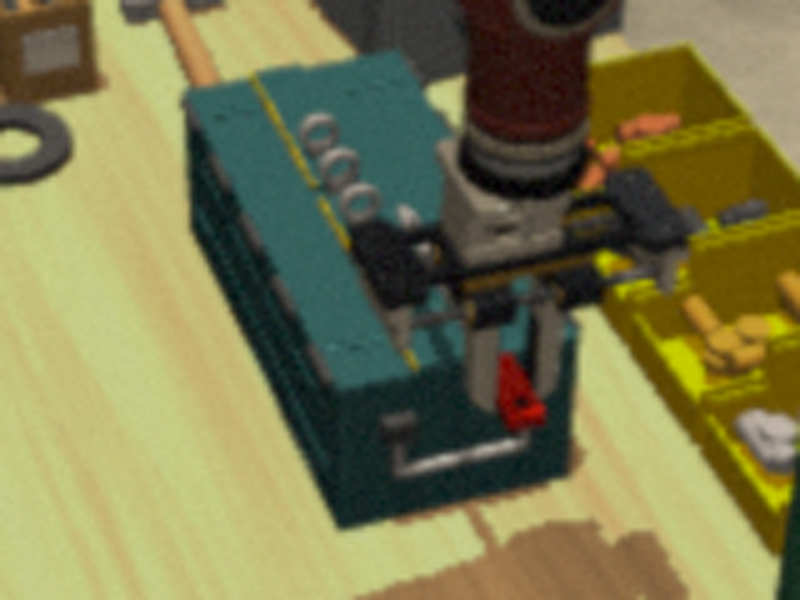

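View pics/t6.png

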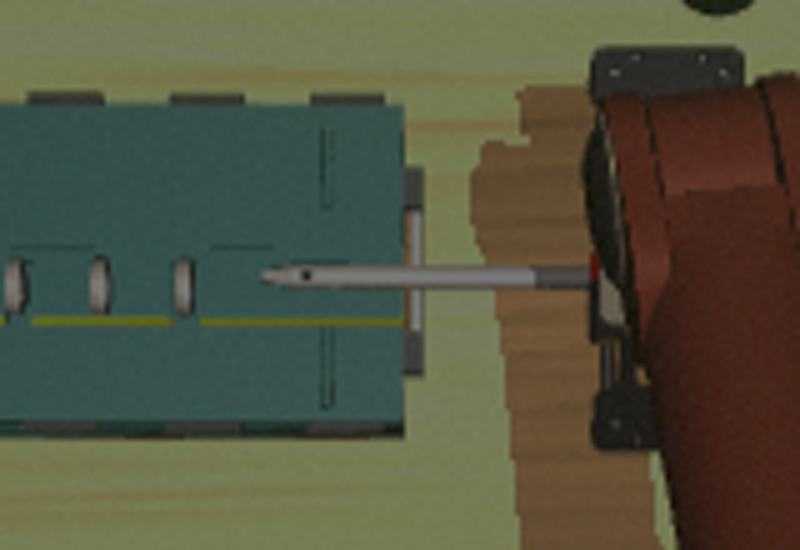

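```bash
cat > rodfit.py <<'E'
from h import *
def rod(f,u0,u1,v0,v1,zmin):
    a=np.load(f);C=cloud("top",a["d"])[v0:v1,u0:u1].reshape(-1,3)
    q=C[C[:,2]>zmin]
    ys=q[:,1];out=[]
    for b in np.arange(ys.min(),ys.max(),10):
        k=q[(ys>=b)&(ys<b+10)]
        if len(k)>3: out.append((b+5,np.median(k[:,0]),np.percentile(k[:,2],70)))
    o=np.array(out);print(o.round(1).tolist());cx=np.polyfit(o[:,0],o[:,1],1);cz=np.polyfit(o[:,0],o[:,2],1)
    print("dx/dy",cx[0],"dz/dy",cz[0],"rms z",np.std(o[:,2]-np.polyval(cz,o[:,0])))
    return cx,cz
if __name__=="__main__":
    cx,cz=rod("t6.npz",283,348,220,230,170)
    for y in(-125,40):print(y,np.polyval(cx,y),np.polyval(cz,y)-6)
    p=np.load("t6.npz")["p"]
    # tube centre rows in image by gray mask
    for u in range(286,346,6):
        col=p[217:233,u].astype(int);g=(col[:,0]>95)&(abs(col[:,0]-col[:,2])<30);vv=np.nonzero(g)[0]+217
        print(u,vv.min() if len(vv) else None,vv.max() if len(vv) else None,(vv.mean() if len(vv) else 0))
E
python3 rodfit.py
```

```text
[[-119.0, 574.3, 215.6], [-109.0, 574.2, 216.4], [-99.0, 574.3, 216.4], [-89.0, 574.8, 215.7], [-79.0, 574.9, 214.9], [-69.0, 575.1, 214.8], [-59.0, 575.3, 216.2], [-49.0, 575.5, 216.1], [-39.0, 576.4, 216.6], [-29.0, 575.3, 218.4], [-19.0, 576.4, 215.1], [-9.0, 577.0, 215.0], [1.0, 577.4, 213.5], [11.0, 577.4, 214.4], [21.0, 577.6, 214.7], [31.0, 578.1, 216.4]]
dx/dy 0.026946741477609188 dz/dy -0.006094775021307609 rms z 1.067000594358298
-125 573.6937626055563 210.12464338389424
40 578.1399749493619 209.11900550537848
286 224 226 225.0
292 224 226 225.0
298 224 226 225.0
304 224 226 225.0
310 224 226 225.0
316 223 232 227.55555555555554
322 223 232 227.55555555555554
328 223 232 227.55555555555554
334 223 226 224.5
340 None None 0
```

```bash
python3 -m crank '1 0 -20 0 0 0;2.4 0 -40 0 0 0;2.4 0 -55 0 0 0;2.4 0 -59.5 0 0 0;2.4 0 -59.5 0 0 0;2.4 0 -59.5 0 0 0;2.4 15 -59.5 0 0 0;2.4 15 -59.5 0 0 0'
python3 - <<'E'
from h import *
from workcell import manip
o=manip.get_obs();print(o["eef_pos"].round(2),o["tcp_rot"].round(4).tolist())
p,d=imaging.capture("side"); crop(p,275,180,60,50,12,"pics/s7.png")
p,d=imaging.capture("top"); crop(p,255,205,95,45,8,"pics/t7.png");np.savez("t7.npz",p=p,d=d)
from rodfit import rod
cx,cz=rod("t7.npz",277,345,221,231,140)
print([(y,np.polyval(cx,y),np.polyval(cz,y)-6) for y in(-110,55,80)])
E
```

```text
clock: 14.85
eef_pos: [576.6, -136.1, 156.3]
tcp_rot: [[0.002, 0.023, 1.0], [0.003, 1.0, -0.023], [-1.0, 0.003, 0.002]]
wrist_force: [-0.1, 0.8, -2.4]
gripper_width: 23.8
[ 576.62 -136.11  156.33] [[0.002, 0.0228, 0.9997], [0.0028, 0.9997, -0.0228], [-1.0, 0.0028, 0.002]]
[[-104.6, 557.6, 323.7], [-94.6, 551.8, 478.0], [-84.6, 577.3, 161.2], [-74.6, 578.4, 157.4], [-64.6, 578.1, 158.5], [-54.6, 578.3, 159.2], [-44.6, 578.7, 157.9], [-34.6, 578.1, 157.2], [-24.6, 579.4, 157.4], [-14.6, 580.1, 158.8], [-4.6, 580.8, 157.4], [5.4, 578.9, 156.7], [15.4, 580.7, 156.9], [25.4, 581.8, 157.1], [35.4, 580.9, 158.1], [45.4, 581.2, 158.0], [55.4, 581.9, 152.5]]
dx/dy 0.11215954635346587 dz/dy -0.8928092335176779 rms z 70.22594164832788
[(-110, np.float64(567.1224534630813), np.float64(256.4318852245988)), (55, np.float64(585.6287786114032), np.float64(109.11836169418194)), (80, np.float64(588.4327672702399), np.float64(86.79813085623998))]
```

View pics/s7.png

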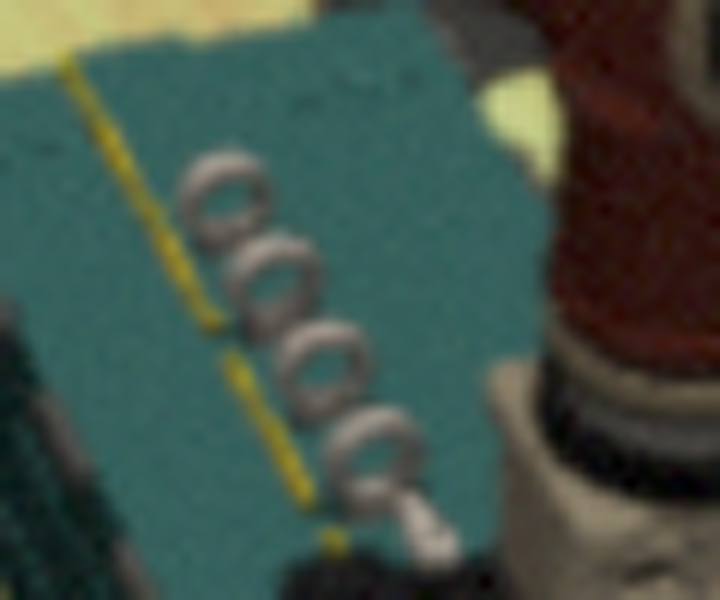

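View pics/t7.png

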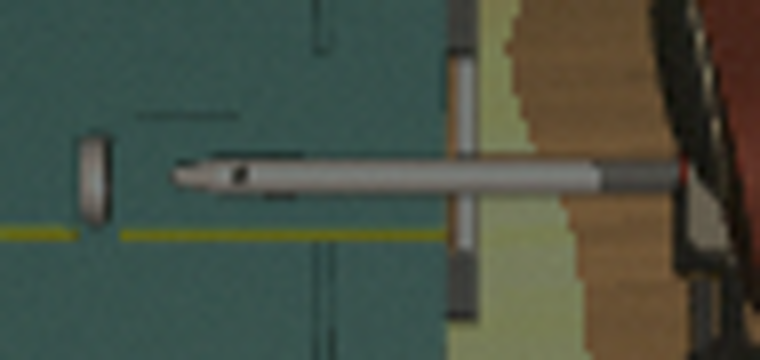

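Top: the tip at (175,175) points at the eye, crop (95,180), about 0.6 px higher. The arm was still settling, so I'll let it settle and measure again.

```bash
python3 -m crank '0 0 0 0 0 0;0 0 0 0 0 0;0 0 0 0 0 0'
python3 - <<'E'
from h import *
from workcell import manip
o=manip.get_obs();print(o["eef_pos"].round(2),o["tcp_rot"].round(4).tolist())
p,d=imaging.capture("side"); np.savez("s8.npz",p=p,d=d)
p,d=imaging.capture("top"); crop(p,255,205,95,45,8,"pics/t8.png");np.savez("t8.npz",p=p,d=d)
C=cloud("top",d);q=C[221:231,277:330].reshape(-1,3);q=q[(q[:,2]>145)&(q[:,2]<170)]
cx=np.polyfit(q[:,1],q[:,0],1);print(cx,[(y,np.polyval(cx,y).round(1)) for y in(-80,50,80)])
for a,b in((-80,-40),(-40,0),(0,40)):
    k=q[(q[:,1]>a)&(q[:,1]<b)];print(a,np.percentile(k[:,2],[50,75,95]).round(1))
# side overlay: eye center ring, axis line
s=14;x0,y0=285,190
big=cv2.resize(np.load("s8.npz")["p"][y0:y0+40,x0:x0+50,::-1],None,fx=s,fy=s,interpolation=cv2.INTER_CUBIC)
def pt(X):
    q=(proj("side",X)-[x0,y0]+.5)*s;return tuple(int(k) for k in q)
for r,c in((9,(0,0,255)),(15,(255,0,0))):
    P=[pt(box([-16+r*np.cos(t),-70,150+r*np.sin(t)])) for t in np.linspace(0,6.28,40)]
    cv2.polylines(big,[np.array(P)],True,c,1)
cv2.line(big,pt(box([-16,-70,150])),pt(box([-16,-110,150])),(0,255,255),1)
cv2.imwrite("pics/s8.png",big)
E
```

```text
clock: 15.25
eef_pos: [575.9, -140.5, 155.1]
tcp_rot: [[-0.0, 0.027, 1.0], [-0.0, 1.0, -0.027], [-1.0, -0.0, -0.0]]
wrist_force: [0.2, 0.1, -2.2]
gripper_width: 23.5
[ 575.89 -140.54  155.13] [[-0.0001, 0.0275, 0.9996], [-0.0003, 0.9996, -0.0275], [-1.0, -0.0003, -0.0001]]
[2.71009787e-02 5.80211213e+02] [(-80, np.float64(578.0)), (50, np.float64(581.6)), (80, np.float64(582.4))]
-80 [154.8 158.2 162. ]
-40 [155.  157.1 160.1]
0 [155.2 156.7 160.2]
```

View pics/s8.png

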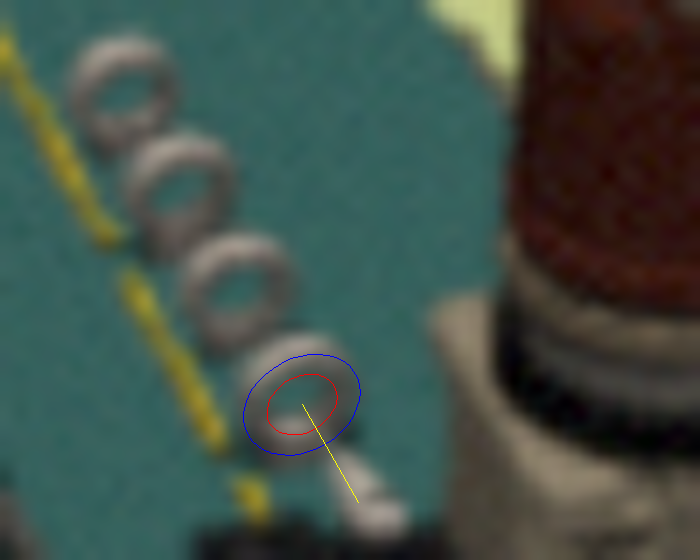

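View pics/t8.png

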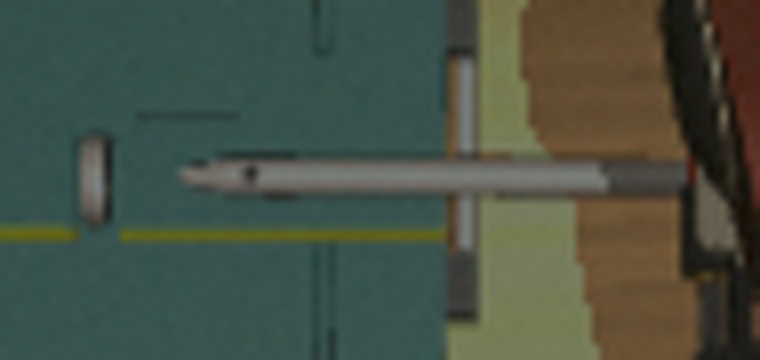

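The side overlay puts the rod about 1.2 px up and right of the predicted axis. The top view puts it about 0.6 px toward +x. Both fit a correction of about −1.3 mm in x and −1.2 mm in z. I'll correct and enter slowly.

```bash
python3 -m crank '-1.3 0 -1.2 0 0 0;-1.3 0 -1.2 0 0 0;-1.2 6 -1.2 0 0 0;-1 12 -1.2 0 0 0;-1 18 -1.2 0 0 0;-1 18 -1.2 0 0 0;-1 18 -1.2 0 0 0'
python3 - <<'E'
from h import *
p,d=imaging.capture("side"); crop(p,285,190,50,40,14,"pics/s9.png")
p,d=imaging.capture("top"); crop(p,255,205,95,45,8,"pics/t9.png")
E
```

```text
clock: 16.05
eef_pos: [575.0, -121.7, 154.0]
tcp_rot: [[0.0, 0.026, 1.0], [-0.0, 1.0, -0.026], [-1.0, -0.0, 0.0]]
wrist_force: [0.8, 0.0, -1.7]
gripper_width: 23.6
```

View pics/s9.png

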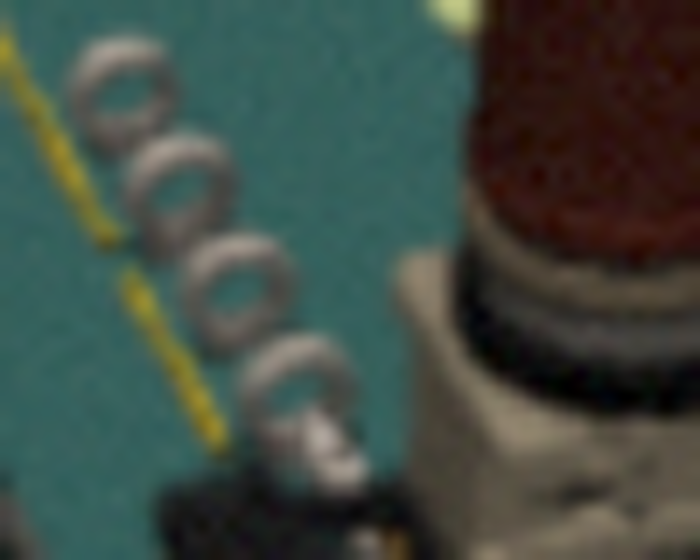

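View pics/t9.png

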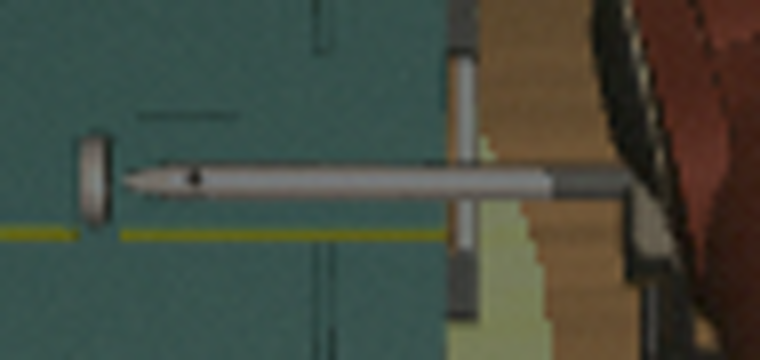

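Tip and eye now share a row in the top view (both near crop row 181), and in the side view the nose points into the bore at about (300,390). Inserting.

```bash
python3 -m crank '0.1 5 0 0 0 0;0.3 10 0 0 0 0;0.4 16 0 0 0 0;0.6 22 0 0 0 0;0.8 30 0 0 0 0;0.8 30 0 0 0 0'
```

```text
clock: 16.75
eef_pos: [575.8, -89.7, 154.1]
tcp_rot: [[0.0, 0.024, 1.0], [0.002, 1.0, -0.024], [-1.0, 0.002, 0.0]]
wrist_force: [0.2, -0.4, -2.6]
gripper_width: 23.8
```

```bash
python3 -m crank '0.2 8 0 0 0 0;0.4 16 0 0 0 0;0.6 24 0 0 0 0;0.8 30 0 0 0 0;0.9 35 0 0 0 0;0.9 35 0 0 0 0;0.9 35 0 0 0 0'
python3 - <<'E'
from h import *
p,d=imaging.capture("side"); crop(p,285,180,50,40,14,"pics/s10.png")
p,d=imaging.capture("top"); crop(p,205,205,95,45,8,"pics/t10.png")
E
```

```text
clock: 17.45
eef_pos: [576.6, -57.3, 153.9]
tcp_rot: [[-0.0, 0.027, 1.0], [-0.0, 1.0, -0.027], [-1.0, -0.0, -0.0]]
wrist_force: [0.5, -0.1, -2.0]
gripper_width: 23.9
```

View pics/s10.png

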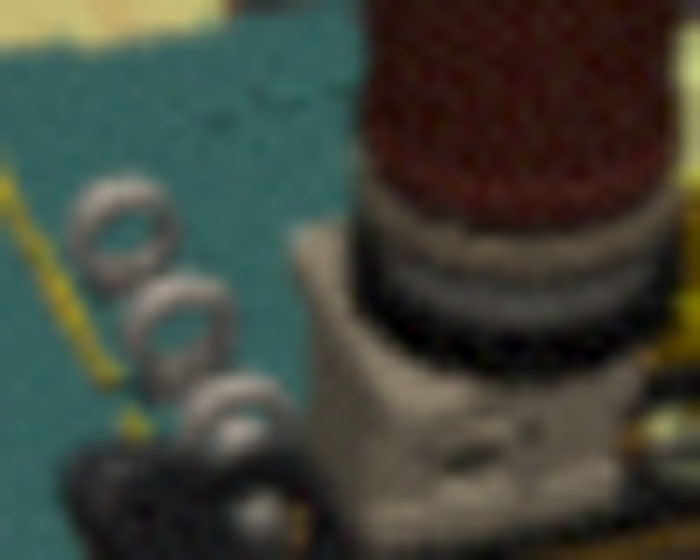

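View pics/t10.png

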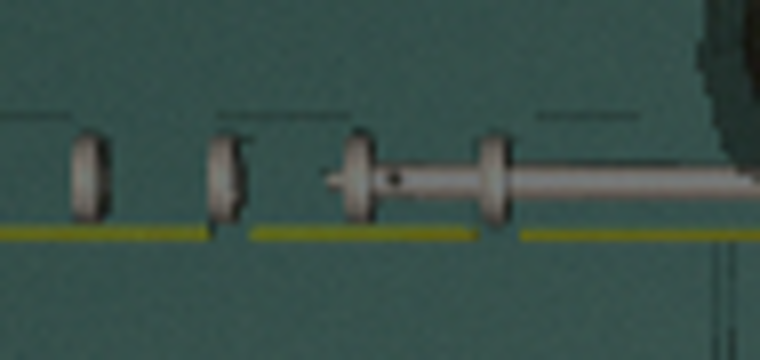

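The rod is through the first two eyes and centred, with its tip at top-crop (325,180). Continuing.

```bash
python3 -m crank '0.2 8 0 0 0 0;0.4 16 0 0 0 0;0.6 24 0 0 0 0;0.9 32 0 0 0 0;1.1 40 0 0 0 0;1.2 45 0 0 0 0;1.2 45 0 0 0 0'; python3 -m crank '0.2 8 0 0 0 0;0.4 16 0 0 0 0;0.6 24 0 0 0 0;0.9 32 0 0 0 0;1.1 40 0 0 0 0;1.3 48 0 0 0 0;1.4 52 0 0 0 0;1.4 52 0 0 0 0'
```

```text
clock: 18.25
eef_pos: [577.8, -10.6, 154.1]
tcp_rot: [[0.0, 0.025, 1.0], [0.001, 1.0, -0.025], [-1.0, 0.001, 0.0]]
wrist_force: [0.6, 0.3, -2.4]
gripper_width: 23.9
clock: 19.05
eef_pos: [579.2, 41.0, 154.0]
tcp_rot: [[0.0, 0.025, 1.0], [0.001, 1.0, -0.025], [-1.0, 0.001, -0.0]]
wrist_force: [0.2, 0.2, -3.0]
gripper_width: 23.4
```

```bash
python3 -m crank '0 2 0 0 0 0;0.1 4 0 0 0 0;0.1 5 0 0 0 0;0.2 6 0 0 0 0;0.2 6 0 0 0 0;0.2 6 0 0 0 0'; python3 -m crank '0 0.5 0 0 0 0;0 1 0 0 0 0;0 1.5 0 0 0 0;0 1.5 0 0 0 0'
python3 - <<'E'
from h import *
p,d=imaging.capture("top"); crop(p,205,205,95,45,8,"pics/t11.png")
E
```

```text
clock: 19.65
eef_pos: [579.5, 45.8, 153.9]
tcp_rot: [[-0.0, 0.027, 1.0], [-0.0, 1.0, -0.027], [-1.0, -0.0, 0.0]]
wrist_force: [0.3, 0.5, -2.7]
gripper_width: 23.8
clock: 20.05
eef_pos: [579.4, 47.6, 154.0]
tcp_rot: [[-0.0, 0.027, 1.0], [0.0, 1.0, -0.027], [-1.0, 0.0, -0.0]]
wrist_force: [0.6, 0.3, -2.0]
gripper_width: 23.7
```

View pics/t11.png

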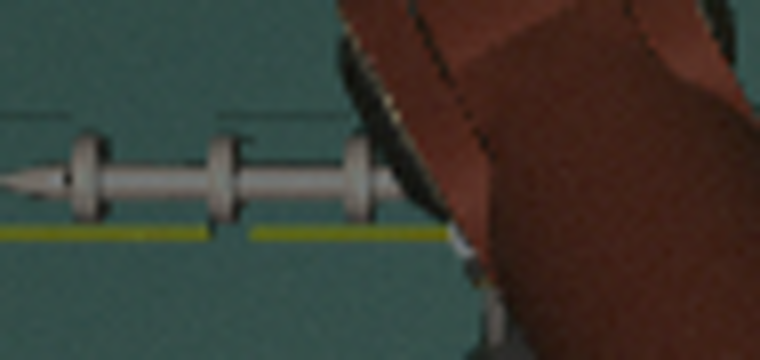

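Nearly home, with no contact force yet. Creeping on in small steps until the shoulder touches.

```bash
python3 -m crank '0 1 0 0 0 0;0 1 0 0 0 0'; python3 -m crank '0 1 0 0 0 0;0 1 0 0 0 0';python3 -m crank '0 1 0 0 0 0;0 1 0 0 0 0'
```

```text
clock: 20.3
eef_pos: [579.4, 48.4, 153.9]
tcp_rot: [[-0.0, 0.027, 1.0], [-0.0, 1.0, -0.027], [-1.0, -0.0, -0.0]]
wrist_force: [-0.8, -0.6, -1.3]
gripper_width: 23.6
clock: 20.5
eef_pos: [579.4, 48.5, 153.9]
tcp_rot: [[-0.0, 0.027, 1.0], [-0.001, 1.0, -0.027], [-1.0, -0.001, -0.0]]
wrist_force: [0.7, -2.2, -2.1]
gripper_width: 23.3
clock: 20.7
eef_pos: [579.5, 48.6, 153.9]
tcp_rot: [[-0.0, 0.028, 1.0], [-0.003, 1.0, -0.028], [-1.0, -0.003, -0.0]]
wrist_force: [0.1, -3.5, -0.4]
gripper_width: 23.5
```

```bash
python3 -m crank '0 1 0 0 0 0;0 2 0 0 0 0;0 2 0 0 0 0'
```

```text
clock: 21.0
eef_pos: [579.4, 48.7, 153.9]
tcp_rot: [[-0.001, 0.029, 1.0], [-0.006, 1.0, -0.029], [-1.0, -0.006, -0.001]]
wrist_force: [-0.7, -7.7, 0.6]
gripper_width: 23.3
```

Shoulder contact: y stays at 48.6 while the force rises to 8 N. I'll ease off, lower a little onto the bores and open.

```bash
python3 -m crank '0 -2 -1 0 0 0;0 -3 -2 0 0 0;0 -3 -2.5 0 0 0'; python3 -m crank '0 0 0 0 0 0;0 0 0 0 0 0;0 0 0 0 0 0;0 0 0 0 0 0;0 0 0 0 0 0' 50;  python3 -m crank '0 0 10 0 0 0;0 0 30 0 0 0;0 0 60 0 0 0;0 0 100 0 0 0;-10 -40 120 0 0 0;-20 -80 120 0 0 0;-30 -125 120 0 0 0;-40 -170 120 0 0 0'; python3 -m crank '-10 -45 0 0 0 0;-20 -90 0 0 0 0;-30 -135 0 0 0 0;-40 -180 0 0 0 0;-40 -180 0 0 0 0;-40 -180 0 0 0 0'
python3 - <<'E'
from h import *
p,d=imaging.capture("side"); crop(p,220,130,200,150,4,"pics/s12.png"); cv2.imwrite("pics/sfull.png",p[:,:,::-1])
p,d=imaging.capture("top"); crop(p,195,205,95,45,8,"pics/t12.png"); cv2.imwrite("pics/tfull.png",p[:,:,::-1]);np.savez("t12.npz",p=p,d=d)
E
```

```text
clock: 21.3
eef_pos: [579.6, 48.6, 151.5]
tcp_rot: [[0.0, 0.027, 1.0], [-0.001, 1.0, -0.027], [-1.0, -0.001, 0.0]]
wrist_force: [0.1, -4.5, -0.0]
gripper_width: 23.6
clock: 21.8
eef_pos: [579.5, 50.1, 151.5]
tcp_rot: [[0.0, 0.026, 1.0], [0.001, 1.0, -0.026], [-1.0, 0.001, 0.0]]
wrist_force: [0.1, 0.1, -0.4]
gripper_width: 49.8
clock: 22.6
eef_pos: [539.2, -121.9, 272.7]
tcp_rot: [[0.002, 0.026, 1.0], [-0.0, 1.0, -0.026], [-1.0, -0.0, 0.002]]
wrist_force: [0.1, 0.1, -0.4]
gripper_width: 50.1
clock: 23.2
eef_pos: [499.0, -301.7, 271.8]
tcp_rot: [[0.0, 0.03, 1.0], [0.0, 1.0, -0.03], [-1.0, 0.0, 0.0]]
wrist_force: [0.2, -0.2, 0.6]
gripper_width: 50.0
```

View pics/s12.png

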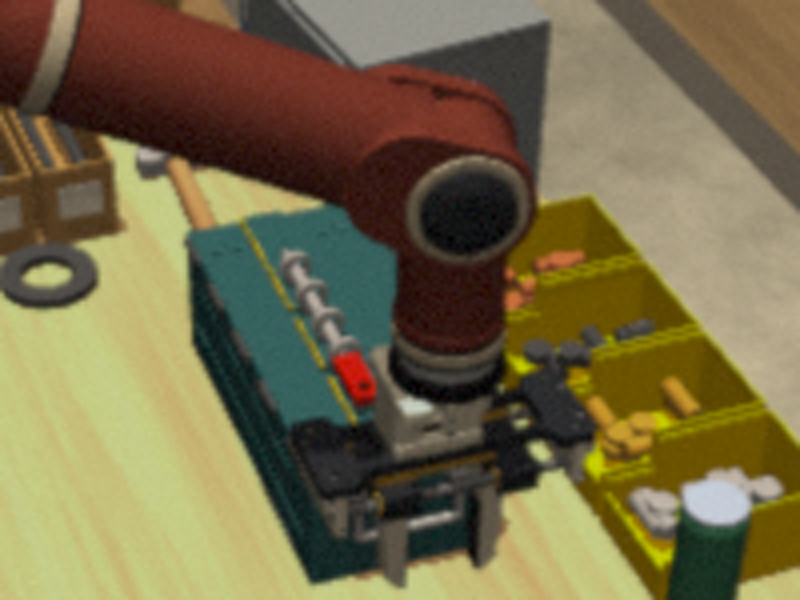

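View pics/t12.png

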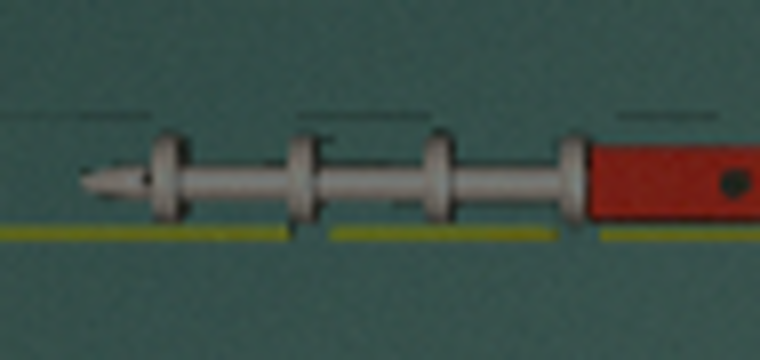

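View pics/tfull.png

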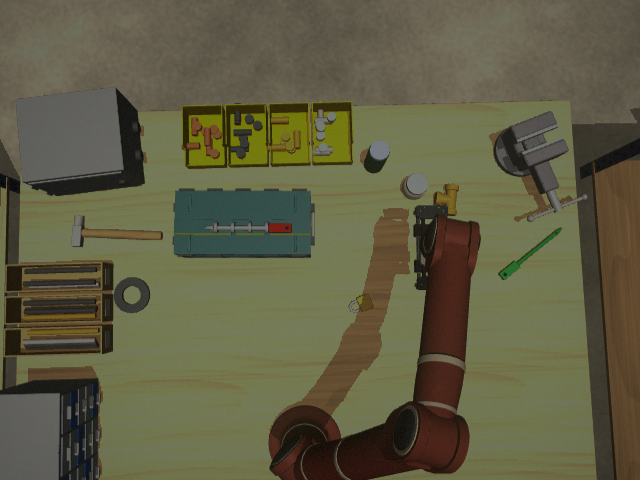

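The rod is through all four eyes. The red shoulder's edge (top-crop x≈588) meets the first eye's outer face, and nothing else has shifted. Final numeric check, then hand in.

```bash
python3 - <<'E'
from h import *
from workcell import ticket
Q=cloud("top",np.load("t12.npz")["d"]).reshape(-1,3)
for x0,x1 in((525,560),(610,670)):
    q=Q[(Q[:,0]>x0)&(Q[:,0]<x1)&(Q[:,1]>30)&(Q[:,1]<300)&(Q[:,2]>60)&(Q[:,2]<200)];print(np.median(q[:,2]),np.polyfit(q[:,0],q[:,2],1)[0])
print("tip",ray("top",195+80/8-.5,205+181/8-.5,147),"shoulder",ray("top",195+588/8-.5,205+182/8-.5,151))
print(ticket.sign_off())
E
```

```text
127.51449219111853 -0.016035315537670815
127.4642060304457 0.0016978676301571218
tip [585.78476233 244.28503823 147.        ] shoulder [580.72111618  78.44715838 151.        ]
the job is handed in; nothing more can be done
None
```

I shut the toolbox and barred it: plain leaf down first, then the yellow-lipped leaf over it. I slid the red-handled rod through all four eyes from the −y end, released it, moved the arm clear and handed the job in at about 23 s.

My last checks found nothing that failed or disagreed:
- **Lid:** both leaves are level at z ≈ 127.5 mm, against 128 mm nominal.
- **Rod:** the shoulder stopped against the first eye. On the last push the force rose to about 8 N with no further travel. The camera puts the shoulder at y ≈ 78 mm, at the first eye's outer face, and the tip about 26 mm past the last eye.
- **Surroundings:** the final top picture shows nothing else moved on the bench, though the arm hides part of it. The green look-alike is untouched. The wrench and screwdriver are shut in and could not be seen after closing.
- **Force:** the largest wrist force I read was about 37 N, while pressing the plain leaf down with the fingertips.

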